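# Shake drying pucks evenly into a three-bay tray

### The job

Take the white shaker by its orange handle, shake its eight blue drying pucks out over the aluminium tray so that they are spread evenly over the three bays - at least two pucks in each bay, none left in the shaker or spilled - then stand the empty shaker back upright in the middle of its black mat and let go. Do not touch the pucks with the gripper, and leave the bottle, the wafer box and the beaker where they are.

Things in the scene. Friction and masses are not known exactly. Their poses are not given: they have to be found in the camera images.
- shaker: White flat hopper with a clear roof, 130 (x) x 58 (y) x 33 mm (z), about 0.2 kg empty, loose, standing on the mat. Origin: centre of its underside; z up, x along its length. Its only opening is the mouth in its -x end, which at the start points roughly to the robot's left (world +y). Inside it is 50 mm wide and 26 mm high, floor 4 mm thick; the pucks lie two abreast in four rows from its closed end.
- shaker_handle (a point): Orange upright handle block in the middle of the roof, 16 mm thick (x) x 52 mm wide (y), from 33 to 77 mm above the shaker's underside; this point is its middle, 55 mm above the shaker's origin. Pinch it from above across its 16 mm.
- shaker_mouth (a point): Middle of the mouth's lower edge, in the shaker's -x end: 65 mm from the shaker's origin to its -x, 4 mm above its underside. The mouth is as wide and high as the inside and has no lip: friction (0.5 to 0.7) holds the pucks until the shaker is shaken while tilted nose-down; beyond about 25 to 36 degrees they slide out by themselves.
- tray: Aluminium tray fixed to the bench, 250 (x) x 130 (y) x 36 mm high, floor and rim walls 5 mm thick, with two thin cross walls as high as the rim that make three equal bays in a row along x, each about 76 mm (x) x 120 mm (y) inside, centres 80 mm apart. Origin: centre of its underside, z up.
- bay0 (a point): Centre of the inner floor of bay 0 (the one at the tray's -x end, nearest the robot), 5 mm above the bench; axes as the tray's.
- bay1 (a point): Centre of the inner floor of bay 1 (the middle one), 5 mm above the bench; axes as the tray's.
- bay2 (a point): Centre of the inner floor of bay 2 (the one at the tray's +x end, farthest from the robot), 5 mm above the bench; axes as the tray's.
- mat: Black rubber parking mat fixed to the bench, 130 (x) x 210 (y) x 5 mm; origin: centre of its underside.
- puck0: Blue hard drying puck (short cylinder), 22 mm across, 14 mm high, 12 g, lying flat in the shaker at the start; origin at its centre, z along its axis.
- puck1: Blue hard drying puck (short cylinder), 22 mm across, 14 mm high, 12 g, lying flat in the shaker at the start; origin at its centre, z along its axis.
- puck2: Blue hard drying puck (short cylinder), 22 mm across, 14 mm high, 12 g, lying flat in the shaker at the start; origin at its centre, z along its axis.
- puck3: Blue hard drying puck (short cylinder), 22 mm across, 14 mm high, 12 g, lying flat in the shaker at the start; origin at its centre, z along its axis.
- puck4: Blue hard drying puck (short cylinder), 22 mm across, 14 mm high, 12 g, lying flat in the shaker at the start; origin at its centre, z along its axis.
- puck5: Blue hard drying puck (short cylinder), 22 mm across, 14 mm high, 12 g, lying flat in the shaker at the start; origin at its centre, z along its axis.
- puck6: Blue hard drying puck (short cylinder), 22 mm across, 14 mm high, 12 g, lying flat in the shaker at the start; origin at its centre, z along its axis.
- puck7: Blue hard drying puck (short cylinder), 22 mm across, 14 mm high, 12 g, lying flat in the shaker at the start; origin at its centre, z along its axis.
- bottle: Closed amber bottle, 64 mm across, 150 mm tall, bystander; origin: centre of its underside.
- wafer_box: Flat round black and grey wafer box, 100 mm across, 30 mm tall, bystander; origin: centre of its underside.
- beaker: White ceramic beaker, 70 mm across, 80 mm tall, bystander; origin: centre of its underside.
Mind the look-alikes: they are no part of the job. What is meant by the shaker is not red, and is the smaller of those in its own colour. There is more than one size of the mat; the job needs the larger.

How it is judged (in metres and radians):
On the way:
1. the shaker is held over the tray with its mouth tipped down (angle between shaker's own z axis and vertical above 0.2 rad and height (world z) of shaker_mouth above 0.03 m and horizontal distance between shaker_mouth and tray below 0.16 m and contact force between the fingers and shaker above 0.5 N), for 0.1 s.
At the end, for the whole second after the job is handed in: All eight pucks lie at rest inside the tray (below its rim), at least two in each of the three bays; the shaker stands upright (within 0.1 rad) and at rest on the mat, its centre within 40 mm of the mat's centre, released (x of puck0 in the frame of tray between -0.122 and 0.122 m and y of puck0 in the frame of tray between -0.062 and 0.062 m and z of puck0 in the frame of tray between 0.008 and 0.034 m and linear speed of each of puck0, puck1, puck2, puck3, puck4, puck5, puck6, puck7 below 0.05 m/s and x of puck1 in the frame of tray between -0.122 and 0.122 m and y of puck1 in the frame of tray between -0.062 and 0.062 m and z of puck1 in the frame of tray between 0.008 and 0.034 m and x of puck2 in the frame of tray between -0.122 and 0.122 m and y of puck2 in the frame of tray between -0.062 and 0.062 m and z of puck2 in the frame of tray between 0.008 and 0.034 m and x of puck3 in the frame of tray between -0.122 and 0.122 m and y of puck3 in the frame of tray between -0.062 and 0.062 m and z of puck3 in the frame of tray between 0.008 and 0.034 m and x of puck4 in the frame of tray between -0.122 and 0.122 m and y of puck4 in the frame of tray between -0.062 and 0.062 m and z of puck4 in the frame of tray between 0.008 and 0.034 m and x of puck5 in the frame of tray between -0.122 and 0.122 m and y of puck5 in the frame of tray between -0.062 and 0.062 m and z of puck5 in the frame of tray between 0.008 and 0.034 m and x of puck6 in the frame of tray between -0.122 and 0.122 m and y of puck6 in the frame of tray between -0.062 and 0.062 m and z of puck6 in the frame of tray between 0.008 and 0.034 m and x of puck7 in the frame of tray between -0.122 and 0.122 m and y of puck7 in the frame of tray between -0.062 and 0.062 m and z of puck7 in the frame of tray between 0.008 and 0.034 m and x of any of puck1, puck2, puck3, puck4, puck5, puck6, puck7 in the frame of tray below -0.04 m and x of any of puck0, puck2, puck3, puck4, puck5, puck6, puck7 in the frame of tray below -0.04 m and x of any of puck0, puck1, puck3, puck4, puck5, puck6, puck7 in the frame of tray below -0.04 m and x of any of puck0, puck1, puck2, puck4, puck5, puck6, puck7 in the frame of tray below -0.04 m and x of any of puck0, puck1, puck2, puck3, puck5, puck6, puck7 in the frame of tray below -0.04 m and x of any of puck0, puck1, puck2, puck3, puck4, puck6, puck7 in the frame of tray below -0.04 m and x of any of puck0, puck1, puck2, puck3, puck4, puck5, puck7 in the frame of tray below -0.04 m and x of any of puck0, puck1, puck2, puck3, puck4, puck5, puck6 in the frame of tray below -0.04 m and (x of puck1 in the frame of tray between -0.04 and 0.04 m or x of puck2 in the frame of tray between -0.04 and 0.04 m or x of puck3 in the frame of tray between -0.04 and 0.04 m or x of puck4 in the frame of tray between -0.04 and 0.04 m or x of puck5 in the frame of tray between -0.04 and 0.04 m or x of puck6 in the frame of tray between -0.04 and 0.04 m or x of puck7 in the frame of tray between -0.04 and 0.04 m) and (x of puck0 in the frame of tray between -0.04 and 0.04 m or x of puck2 in the frame of tray between -0.04 and 0.04 m or x of puck3 in the frame of tray between -0.04 and 0.04 m or x of puck4 in the frame of tray between -0.04 and 0.04 m or x of puck5 in the frame of tray between -0.04 and 0.04 m or x of puck6 in the frame of tray between -0.04 and 0.04 m or x of puck7 in the frame of tray between -0.04 and 0.04 m) and (x of puck0 in the frame of tray between -0.04 and 0.04 m or x of puck1 in the frame of tray between -0.04 and 0.04 m or x of puck3 in the frame of tray between -0.04 and 0.04 m or x of puck4 in the frame of tray between -0.04 and 0.04 m or x of puck5 in the frame of tray between -0.04 and 0.04 m or x of puck6 in the frame of tray between -0.04 and 0.04 m or x of puck7 in the frame of tray between -0.04 and 0.04 m) and (x of puck0 in the frame of tray between -0.04 and 0.04 m or x of puck1 in the frame of tray between -0.04 and 0.04 m or x of puck2 in the frame of tray between -0.04 and 0.04 m or x of puck4 in the frame of tray between -0.04 and 0.04 m or x of puck5 in the frame of tray between -0.04 and 0.04 m or x of puck6 in the frame of tray between -0.04 and 0.04 m or x of puck7 in the frame of tray between -0.04 and 0.04 m) and (x of puck0 in the frame of tray between -0.04 and 0.04 m or x of puck1 in the frame of tray between -0.04 and 0.04 m or x of puck2 in the frame of tray between -0.04 and 0.04 m or x of puck3 in the frame of tray between -0.04 and 0.04 m or x of puck5 in the frame of tray between -0.04 and 0.04 m or x of puck6 in the frame of tray between -0.04 and 0.04 m or x of puck7 in the frame of tray between -0.04 and 0.04 m) and (x of puck0 in the frame of tray between -0.04 and 0.04 m or x of puck1 in the frame of tray between -0.04 and 0.04 m or x of puck2 in the frame of tray between -0.04 and 0.04 m or x of puck3 in the frame of tray between -0.04 and 0.04 m or x of puck4 in the frame of tray between -0.04 and 0.04 m or x of puck6 in the frame of tray between -0.04 and 0.04 m or x of puck7 in the frame of tray between -0.04 and 0.04 m) and (x of puck0 in the frame of tray between -0.04 and 0.04 m or x of puck1 in the frame of tray between -0.04 and 0.04 m or x of puck2 in the frame of tray between -0.04 and 0.04 m or x of puck3 in the frame of tray between -0.04 and 0.04 m or x of puck4 in the frame of tray between -0.04 and 0.04 m or x of puck5 in the frame of tray between -0.04 and 0.04 m or x of puck7 in the frame of tray between -0.04 and 0.04 m) and (x of puck0 in the frame of tray between -0.04 and 0.04 m or x of puck1 in the frame of tray between -0.04 and 0.04 m or x of puck2 in the frame of tray between -0.04 and 0.04 m or x of puck3 in the frame of tray between -0.04 and 0.04 m or x of puck4 in the frame of tray between -0.04 and 0.04 m or x of puck5 in the frame of tray between -0.04 and 0.04 m or x of puck6 in the frame of tray between -0.04 and 0.04 m) and x of any of puck1, puck2, puck3, puck4, puck5, puck6, puck7 in the frame of tray above 0.04 m and x of any of puck0, puck2, puck3, puck4, puck5, puck6, puck7 in the frame of tray above 0.04 m and x of any of puck0, puck1, puck3, puck4, puck5, puck6, puck7 in the frame of tray above 0.04 m and x of any of puck0, puck1, puck2, puck4, puck5, puck6, puck7 in the frame of tray above 0.04 m and x of any of puck0, puck1, puck2, puck3, puck5, puck6, puck7 in the frame of tray above 0.04 m and x of any of puck0, puck1, puck2, puck3, puck4, puck6, puck7 in the frame of tray above 0.04 m and x of any of puck0, puck1, puck2, puck3, puck4, puck5, puck7 in the frame of tray above 0.04 m and x of any of puck0, puck1, puck2, puck3, puck4, puck5, puck6 in the frame of tray above 0.04 m and horizontal distance between shaker and mat below 0.04 m and angle between shaker's own z axis and vertical below 0.1 rad and height (world z) of shaker below 0.012 m and linear speed of shaker below 0.02 m/s); the robot touches nothing.
It fails at once if the gripper touches a puck (contact force between the fingers and puck0 above 0.3 N or contact force between the fingers and puck1 above 0.3 N or contact force between the fingers and puck2 above 0.3 N or contact force between the fingers and puck3 above 0.3 N or contact force between the fingers and puck4 above 0.3 N or contact force between the fingers and puck5 above 0.3 N or contact force between the fingers and puck6 above 0.3 N or contact force between the fingers and puck7 above 0.3 N).
It fails at once if the bottle is shifted by more than 25 mm or tipped (distance of bottle from where it was at the start of the episode above 0.025 m or angle between bottle's own z axis and vertical above 0.3 rad).
It fails at once if the wafer box is shifted by more than 25 mm or tipped (distance of wafer_box from where it was at the start of the episode above 0.025 m or angle between wafer_box's own z axis and vertical above 0.3 rad).
It fails at once if the beaker is shifted by more than 25 mm or tipped (distance of beaker from where it was at the start of the episode above 0.025 m or angle between beaker's own z axis and vertical above 0.3 rad).
It also fails if it takes over 67 s, if anything falls off the work surface, if the arm or the gripper's body presses on something with over 40 N, if the wrist force passes 120 N, or if a joint passes its speed limit or range.

### The arm

A 7-joint arm with a two-finger parallel gripper is mounted at the origin on the work surface. World frame = base frame: x ahead of the robot, y to its left, z up, the work surface at z = 0. Lengths are in m, angles in degrees, forces in N, time in s.
With the tool pointing down it reaches from about 0.425 to 0.875 m from the base axis. Payload 4.7 kg.
Tool frame: the origin (TCP) lies between the finger pads; the fingertips stand 11 mm ahead of it and the grasp point (between the pads) lies 8 mm behind it; z points along the fingers, x is the direction in which the jaws open and shut, and the axes are right-handed (so a half turn about z gives the same grasp; the last joint's range is limited). The gripper opens to 87 mm and grips with 3 to 60 N. Pads are 19 mm wide; open, the fingers measure 117 mm over their backs; the gripper's body (75 mm by 190 mm) begins 51 mm behind the grasp point.
Start: joints at [-69.895, 18.392, -4.016, 83.108, 1.295, 78.541, -3.26], TCP at [0.215, 0.613, 0.234] pointing down, gripper open.
Joint ranges: [-163.93, 163.93], [-17.29, 119.83], [-79.2, 71.16], [3.27, 140.29], [-89.18, 269.18], [5.43, 117.66], [-154.24, 154.24]. Speed limits (degrees/s): [147.25, 147.25, 180, 180, 180, 180, 180].

### API

Orientations are given as [roll, pitch, yaw] about the fixed x, y, z axes, in that order (R = Rz(yaw) Ry(pitch) Rx(roll)).
In Python, from bench import manip, imaging, ticket gives the robot as it stands. The module is installed in compiled form; this text tells all that it offers.
- The arm moves only by the shell command python3 -m inch 'ROWS' [FORCE]. ROWS is JSON, a list of rows, each an object with "jaw": the finger opening in cm, from 0 to 8.7; "slide": the shift along the tool's x, y, z in cm, a list of three; "twist": the turn about the tool's z in rad. In form: [{"jaw": jaw, "slide": [dx, dy, dz], "twist": twist}, ...]. A call has exactly 5 rows; each row is the pose to reach, as a shift and turn from the pose measured when the call began, along the tool's axes at that moment; what a row does not reach only later rows make up. A row lasts 1/12 s, in which the tool goes at most 41.7 mm and 7.16 degrees, less where a joint would pass 70% of its speed; a pose out of reach is approached as far as the arm can. A call with a gripper value outside its range is refused whole. The fingers move at their own pace and stop on an object; FORCE is the grip in N (left out, the last holds). Time passes only in rows, so rows that repeat a pose let the fingers close, or fill a call up. It gives the time, the measured TCP pose, the force and the opening at its end, in the units of the state.
- manip.sense(): the state, without advancing time (a new reading comes with each control period).
- imaging.get_image(name): name is "scene" or "top" or "wrist"; returns (picture, depth): 420x560x3 uint8, blue, green, red; 420x560 float32, m along the optical axis (not along the pixel's ray), 0 where there is no reading.
- imaging.get_calibration(name): a dict with "K" (3x3 intrinsics, pixels), "k1" (the pictures are not rectified: a ray, as slopes to the right and down, at radius r is drawn at 1 + k1 r^2 times it, then the intrinsics apply), "origin" and "attitude" of the camera in the world; the wrist camera has in their place "mount" (4x4, takes a point from camera to tool coordinates, whose origin is the TCP and whose axes are the tool frame's). Camera axes: x right, y up, looking along -z (the intrinsics and any distortion apply to the point x, -y, -z); pixel columns grow to the right and rows downward; lengths in m; the calibration is good to about 2 mm. A picture is of the moment at which its call begins: read the wrist's pose just before it. get_calibration takes no time and is no camera call.
- ticket.hand_in(): hands the job in, once; it reports no verdict.
The state is a dict: "time_s": time; "q": joint angles; "dq": joint speeds; "effort": joint torques, N m; "position": TCP position; "orientation": TCP orientation; "ft_force": force on the tool from outside, world axes, zero at the start; "ft_torque": the same for the moment, N m; "finger_gap": opening from 0.0 (shut) to 1.0 (fully open).
Only numpy, scipy, OpenCV 4.12 (cv2) and the standard library are available. Lean on these libraries where they do the work, as an engineer would, in place of code of your own. Each camera call takes 0.05 s, during which the arm holds its last target. There are 200 camera calls.

## Working session

There is one attempt and no reset: what is moved stays moved. The work goes in short steps, Python scripts to look and compute and a shell command to move; the robot and the scene stay as the last step left them, time stands still between calls to the robot, and variables do not carry over. Pictures are saved under pics/ and viewed, about 8 in all and at most 12, crops included, and the job is handed in when it is done.

```bash
mkdir -p pics; ls; python3 - <<'E'
from bench import manip, imaging
import cv2
print(manip.sense())
for n in ("scene","top","wrist"):
    c=imaging.get_calibration(n); print(n,c)
    p,d=imaging.get_image(n); cv2.imwrite(f"pics/{n}0.png",p); 
    import numpy as np; np.save(f"pics/{n}0.npy",d)
a=cv2.imread("pics/scene0.png");b=cv2.imread("pics/top0.png")
E
```

```text
pics
{'time_s': 0.0, 'q': array([-69.89340427,  18.43853863,  -4.01447205,  83.17565824,
         1.29577786,  78.54046112,  -3.26054021]), 'dq': array([-0.02684613,  0.07864576, -0.03493215,  0.01631449, -0.01053173,
        0.03042135, -0.04705033]), 'effort': array([ 4.18418017e-05, -4.91277552e+01, -4.03557736e-01, -3.12530959e+01,
       -6.37645600e-02,  4.38608578e-02,  1.74302277e-04]), 'position': array([0.21470588, 0.61294671, 0.23246063]), 'orientation': array([1.79993111e+02, 1.09375108e-01, 7.07017737e+01]), 'ft_force': array([-0.81168902, -0.17366592,  0.05007808]), 'ft_torque': array([ 0.03771758,  0.02224786, -0.04199089]), 'finger_gap': 0.9981248846791474}
scene {'K': array([[487.84191313,   0.        , 285.14750376],
       [  0.        , 487.84191313, 209.39015169],
       [  0.        ,   0.        ,   1.        ]]), 'k1': -0.10245590169535954, 'origin': array([ 0.89762511, -0.72723602,  1.01120864]), 'attitude': array([37.07658186,  0.65596454, 28.04913459])}
top {'K': array([[470.53043042,   0.        , 276.72428859],
       [  0.        , 470.53043042, 200.59574422],
       [  0.        ,   0.        ,   1.        ]]), 'k1': -0.13728703985259444, 'origin': array([ 0.3031311 , -0.07255595,  1.17679674]), 'attitude': array([ 13.80340465,  -0.39711697, -92.451384  ])}
wrist {'K': array([[321.9394074 ,   0.        , 280.26218779],
       [  0.        , 321.9394074 , 205.40204715],
       [  0.        ,   0.        ,   1.        ]]), 'k1': -0.02203762439736228, 'mount': array([[ 9.99999965e-01,  2.48535539e-04, -8.78877000e-05,
        -1.40771613e-03],
       [ 2.11516842e-04, -9.55438492e-01, -2.95190180e-01,
        -8.22867161e-02],
       [-1.57336542e-04,  2.95190151e-01, -9.55438512e-01,
        -1.51256758e-01],
       [ 0.00000000e+00,  0.00000000e+00,  0.00000000e+00,
         1.00000000e+00]])}
```

View pics/top0.png

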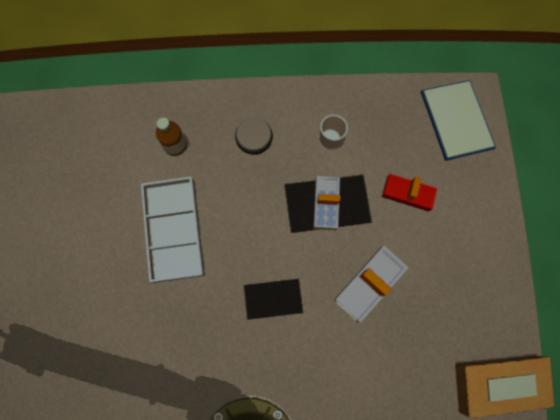

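View pics/scene0.png

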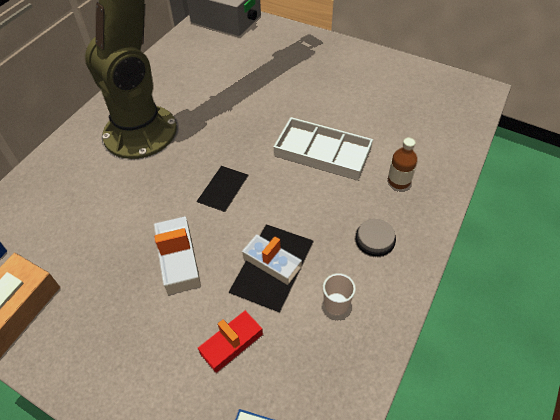

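```bash
cat > h.py <<'E'
import numpy as np, cv2
from scipy.spatial.transform import Rotation as Ro
from bench import manip, imaging
def cam(name,st=None):
    c=imaging.get_calibration(name)
    if name!="wrist":
        return c["K"],c["k1"],Ro.from_euler("xyz",c["attitude"],degrees=True).as_matrix(),np.array(c["origin"])
    M=np.array(c["mount"]); R=Ro.from_euler("xyz",st["orientation"],degrees=True).as_matrix()
    return c["K"],c["k1"],R@M[:3,:3],st["position"]+R@M[:3,3]
def rays(C,uv):
    K,k1,R,o=C
    p=cv2.undistortPoints(np.float64(uv).reshape(-1,1,2),K,np.array([k1,0,0,0])).reshape(-1,2)
    return o,(R@np.c_[p[:,0],-p[:,1],-np.ones(len(p))].T).T
def plane(C,uv,z):
    o,d=rays(C,uv); return o+d*((z-o[2])/d[:,2])[:,None]
def tri(C1,u1,C2,u2):
    o1,d1=rays(C1,u1);o2,d2=rays(C2,u2)
    A=np.c_[d1[0],-d2[0]]; t=np.linalg.lstsq(A,o2-o1,rcond=None)[0]
    a,b=o1+t[0]*d1[0],o2+t[1]*d2[0]; return (a+b)/2,np.linalg.norm(a-b)
def cloud(C,d,m):
    v,u=np.nonzero(m&(d>0)); o,r=rays(C,np.c_[u,v]); 
    return o+r*d[v,u][:,None]   # camera -z comp is 1, so depth scales it
def project(C,P):
    K,k1,R,o=C; q=(np.atleast_2d(P)-o)@R
    return cv2.projectPoints(np.c_[q[:,0],-q[:,1],-q[:,2]],np.zeros(3),np.zeros(3),K,np.array([k1,0,0,0,]))[0].reshape(-1,2)
def tilt():
    st=manip.sense(); R=Ro.from_euler("xyz",st["orientation"],degrees=True).as_matrix()
    print("t",round(st["time_s"],2),"pos",st["position"].round(4),"rpy",st["orientation"].round(1),"gap",round(st["finger_gap"],3),"F",st["ft_force"].round(1),"toolz",R[:,2].round(3),"q",st["q"].round(0)); return st,R
E
python3 - <<'E'
from h import *
out={}
for n in("top","scene"):
    im=cv2.imread(f"pics/{n}0.png"); d=np.load(f"pics/{n}0.npy"); C=cam(n)
    hsv=cv2.cvtColor(im,cv2.COLOR_BGR2HSV)
    for nm,lo,hi in(("orange",(8,180,120),(20,255,255)),("dark",(0,0,0),(180,255,28)),("white",(0,0,135),(180,70,255)),("blue",(100,40,80),(130,255,255))):
        m=cv2.inRange(hsv,lo,hi)
        for c in cv2.findContours(m,cv2.RETR_EXTERNAL,cv2.CHAIN_APPROX_NONE)[0]:
            if cv2.contourArea(c)<60: continue
            mm=np.zeros(m.shape,np.uint8);cv2.drawContours(mm,[c],-1,1,-1)
            P=cloud(C,d,mm>0); r=cv2.minAreaRect(c)
            if len(P): print(n,nm,int(cv2.contourArea(c)),[round(x) for x in r[0]],"med",np.median(P,0).round(3),"zmax",np.percentile(P[:,2],95).round(3))
            if nm in("dark","white") and n=="top": print("   rect",cv2.minAreaRect(P[:,:2].astype(np.float32)))
a=cv2.imread("pics/top0.png")[160:245,280:380]; cv2.imwrite("pics/c1.png",cv2.resize(a,None,fx=7,fy=7,interpolation=2))
E
```

```text
top orange 222 [377, 282] med [ 0.366 -0.311  0.106] zmax 0.109
top orange 82 [329, 198] med [ 0.575 -0.218  0.082] zmax 0.086
top orange 98 [416, 186] med [ 0.596 -0.436  0.077] zmax 0.081
top dark 139 [246, 416] med [ 0.071 -0.002  0.03 ] zmax 0.042
   rect ((0.07197960466146469, 0.0006897933781147003), (0.07888959348201752, 0.012897892855107784), 88.86548614501953)
top dark 1657 [273, 299] med [ 0.343 -0.073  0.004] zmax 0.007
   rect ((0.3434411883354187, -0.07310991734266281), (0.07976190745830536, 0.13187275826931), 4.2729716300964355)
top dark 1086 [302, 207] med [ 0.577 -0.154  0.005] zmax 0.009
   rect ((0.5729958415031433, -0.15860623121261597), (0.12423516809940338, 0.07414887845516205), 3.786606550216675)
top dark 1137 [352, 200] med [ 0.577 -0.289  0.006] zmax 0.009
   rect ((0.5834071040153503, -0.28511255979537964), (0.12411275506019592, 0.07796145975589752), 4.205103874206543)
top white 616 [512, 387] med [ 0.105 -0.611  0.079] zmax 0.083
   rect ((0.10263456404209137, -0.6218523383140564), (0.04360993579030037, 0.11384440958499908), 1.7441364526748657)
top white 741 
[... 1786 characters left out ...]
16
scene dark 675 [530, 131] med [ 1.15   1.451 -0.712] zmax -0.675
scene dark 117 [135, 119] med [ 0.051 -0.035  0.076] zmax 0.084
scene dark 767 [129, 73] med [ 0.061 -0.024  0.251] zmax 0.285
scene dark 64 [252, 14] med [0.027 0.631 0.054] zmax 0.067
scene white 105 [252, 416] med [ 0.707 -0.553  0.014] zmax 0.017
scene white 352 [4, 287] med [ 0.109 -0.584  0.078] zmax 0.081
scene white 147183 [255, 215] med [ 0.485 -0.197 -0.   ] zmax 0.03
scene white 107 [36, 38] med [-0.967  0.382 -0.171] zmax -0.166
scene white 90 [228, 3] med [-0.021  0.573  0.119] zmax 0.123
scene blue 161 [278, 262] med [ 0.599 -0.225  0.037] zmax 0.04
scene blue 114 [259, 251] med [ 0.538 -0.223  0.037] zmax 0.04
```

View pics/c1.png

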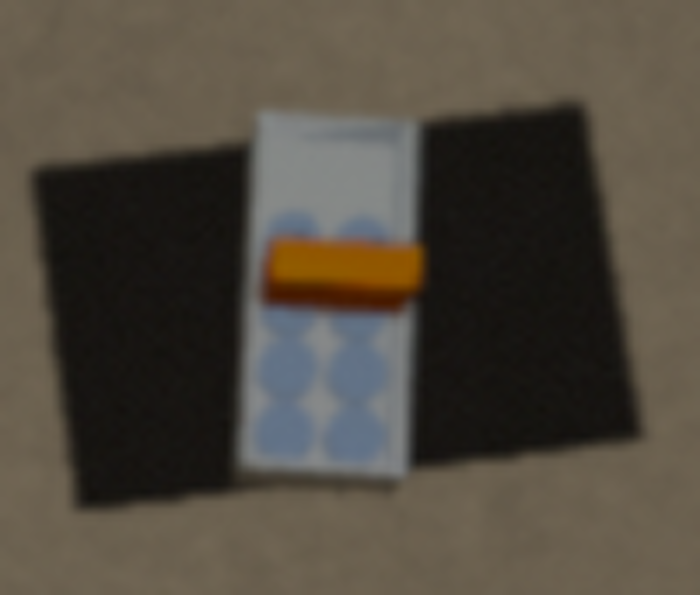

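```bash
python3 -m inch '[{"jaw":8.7,"slide":[-4,0,0],"twist":0},{"jaw":8.7,"slide":[-8,0,0],"twist":0},{"jaw":8.7,"slide":[-12,0,0],"twist":0},{"jaw":8.7,"slide":[-16,0,0],"twist":0},{"jaw":8.7,"slide":[-20,0,0],"twist":0}]'; python3 -c "from h import *;tilt()"
python3 -m inch '[{"jaw":8.7,"slide":[-4,0,0],"twist":0},{"jaw":8.7,"slide":[-8,0,0],"twist":0},{"jaw":8.7,"slide":[-12,0,0],"twist":0},{"jaw":8.7,"slide":[-12,0,0],"twist":0},{"jaw":8.7,"slide":[-12,0,0],"twist":0}]'; python3 -c "from h import *;tilt()"
```

```text
time_s: 0.57
position: [0.1479, 0.4223, 0.2323]
orientation: [180.0, 0.1, 70.7]
ft_force: [-0.7, 0.1, 2.0]
finger_gap: 0.999
t 0.57 pos [0.1479 0.4223 0.2323] rpy [1.80e+02 1.00e-01 7.07e+01] gap 0.999 F [-0.7  0.1  2. ] toolz [-0.001 -0.002 -1.   ] q [-69.  -6.  -5. 110.  -1.  76.  -3.]
time_s: 0.98
position: [0.1107, 0.3297, 0.2199]
orientation: [-179.6, 2.0, 71.2]
ft_force: [-0.2, 0.1, 1.6]
finger_gap: 0.997
t 0.98 pos [0.1107 0.3297 0.2199] rpy [-179.6    2.    71.2] gap 0.997 F [-0.2  0.1  1.6] toolz [-0.019 -0.03  -0.999] q [-62. -17. -11. 120.  -4.  79.  -0.]
```

```bash
python3 -m inch '[{"jaw":8.7,"slide":[-12,0,0],"twist":0},{"jaw":8.7,"slide":[-12,0,0],"twist":0},{"jaw":8.7,"slide":[-12,0,0],"twist":0},{"jaw":8.7,"slide":[-12,0,0],"twist":0},{"jaw":8.7,"slide":[-12,0,0],"twist":0}]'; python3 -c "from h import *;tilt()"
python3 -m inch '[{"jaw":8.7,"slide":[-5,0,-12],"twist":0},{"jaw":8.7,"slide":[-5,0,-12],"twist":0},{"jaw":8.7,"slide":[-5,0,-12],"twist":0},{"jaw":8.7,"slide":[-5,0,-12],"twist":0},{"jaw":8.7,"slide":[-5,0,-12],"twist":0}]'; python3 -c "from h import *;tilt()"
```

```text
time_s: 1.4
position: [0.0781, 0.2812, 0.1669]
orientation: [-177.7, 8.2, 72.5]
ft_force: [-9.4, 1.9, -0.0]
finger_gap: 1.001
t 1.4 pos [0.0781 0.2812 0.1669] rpy [-177.7    8.2   72.5] gap 1.001 F [-9.4  1.9 -0. ] toolz [-0.081 -0.123 -0.989] q [-66. -17.  -9. 127.  -5.  78.  -0.]
time_s: 1.82
position: [0.0775, 0.2844, 0.231]
orientation: [-177.1, 10.6, 73.5]
ft_force: [0.3, -0.6, 0.5]
finger_gap: 1.0
t 1.82 pos [0.0775 0.2844 0.231 ] rpy [-177.1   10.6   73.5] gap 1.0 F [ 0.3 -0.6  0.5] toolz [-0.101 -0.162 -0.982] q [-62. -17. -11. 120.  -6.  88.   1.]
```

```bash
cat >> h.py <<'E'
def go(x,y,z,yaw=None,pr=True):
    st,R=tilt(); s=R.T@(np.array([x,y,z])-st["position"])*100
    tw=0
    if yaw is not None:
        dy=(yaw-np.degrees(np.arctan2(R[1,0],R[0,0]))+180)%360-180; tw=-np.radians(dy)
    print("slide",s.round(1),"len",np.linalg.norm(s).round(1),"twist",round(float(tw),2))
E
python3 - <<'E'
from h import *
st,R=tilt(); go(.45,.10,.28,20); print(st["q"])
E
```

```text
t 1.82 pos [0.0775 0.2844 0.231 ] rpy [-177.1   10.6   73.5] gap 1.0 F [ 0.3 -0.6  0.5] toolz [-0.101 -0.162 -0.982] q [-62. -17. -11. 120.  -6.  88.   1.]
t 1.82 pos [0.0775 0.2844 0.231 ] rpy [-177.1   10.6   73.5] gap 1.0 F [ 0.3 -0.6  0.5] toolz [-0.101 -0.162 -0.982] q [-62. -17. -11. 120.  -6.  88.   1.]
slide [-7.9 40.7 -5.6] len 41.8 twist 0.93
[-62.43319362 -17.25362889 -10.88603362 119.90100187  -5.96081113
  87.7967853    1.43591599]
```

```bash
python3 -c "from h import *
go(.38,.36,.28,40)"
```

```text
t 1.82 pos [0.0775 0.2844 0.231 ] rpy [-177.1   10.6   73.5] gap 1.0 F [ 0.3 -0.6  0.5] toolz [-0.101 -0.162 -0.982] q [-62. -17. -11. 120.  -6.  88.   1.]
slide [14.7 26.4 -9.1] len 31.6 twist 0.58
```

```bash
python3 -m inch '[{"jaw":8.7,"slide":[14.5,26.5,-9],"twist":0.58},{"jaw":8.7,"slide":[14.5,26.5,-9],"twist":0.58},{"jaw":8.7,"slide":[14.5,26.5,-9],"twist":0.58},{"jaw":8.7,"slide":[14.5,26.5,-9],"twist":0.58},{"jaw":8.7,"slide":[14.5,26.5,-9],"twist":0.58}]' >/dev/null; python3 -c "from h import *
go(.86,-.05,.28,-4)"
```

```text
t 2.23 pos [0.2822 0.3331 0.2629] rpy [176.5  10.5  39.3] gap 1.0 F [-0.3  0.5  1. ] toolz [-0.101 -0.163 -0.982] q [-49.   0.  -5. 101.   1.  89. -14.]
slide [19.8 66.5 -1.3] len 69.3 twist 0.76
```

```bash
python3 -c "from h import *
go(.50,.80,.28)"
```

```text
t 2.23 pos [0.2822 0.3331 0.2629] rpy [176.5  10.5  39.3] gap 1.0 F [-0.3  0.5  1. ] toolz [-0.101 -0.163 -0.982] q [-49.   0.  -5. 101.   1.  89. -14.]
slide [ 45.4 -21.6 -11.5] len 51.5 twist 0.0
```

```bash
python3 -m inch '[{"jaw":8.7,"slide":[45,-21.5,-11],"twist":0},{"jaw":8.7,"slide":[45,-21.5,-11],"twist":0},{"jaw":8.7,"slide":[45,-21.5,-11],"twist":0},{"jaw":8.7,"slide":[45,-21.5,-11],"twist":0},{"jaw":8.7,"slide":[45,-21.5,-11],"twist":0}]' >/dev/null; python3 -c "from h import *
tilt()"; python3 -m inch '[{"jaw":8.7,"slide":[26,-12.5,-6],"twist":0},{"jaw":8.7,"slide":[26,-12.5,-6],"twist":0},{"jaw":8.7,"slide":[26,-12.5,-6],"twist":0},{"jaw":8.7,"slide":[26,-12.5,-6],"twist":0},{"jaw":8.7,"slide":[26,-12.5,-6],"twist":0}]' >/dev/null; python3 -c "from h import *
go(.55,.88,.28)"
```

```text
t 2.65 pos [0.3698 0.5229 0.2677] rpy [176.5  10.5  39.3] gap 1.001 F [ 0.4 -0.2  0.6] toolz [-0.101 -0.163 -0.981] q [-54.  25.  -5.  71.   2.  95. -19.]
t 3.07 pos [0.4466 0.6862 0.27  ] rpy [176.6  10.6  39.2] gap 1.002 F [2.2 1.7 0.7] toolz [-0.105 -0.162 -0.981] q [-58.  55.  -3.  23.   2. 113. -20.]
slide [19.7 -8.2 -5.2] len 22.0 twist 0.0
```

```bash
python3 -m inch '[{"jaw":8.7,"slide":[18,-8,-3],"twist":0},{"jaw":8.7,"slide":[18,-8,-3],"twist":0},{"jaw":8.7,"slide":[18,-8,-3],"twist":0},{"jaw":8.7,"slide":[18,-8,-3],"twist":0},{"jaw":8.7,"slide":[18,-8,-3],"twist":0}]' >/dev/null; python3 -c "from h import *
tilt()"
```

```text
t 3.48 pos [0.4674 0.7276 0.2246] rpy [177.2   9.2  39.2] gap 0.996 F [ 0.7 -1.   0.3] toolz [-0.093 -0.14  -0.986] q [-60.  70.  47.   3. -47. 118. -18.]
```

```bash
python3 -m inch '[{"jaw":8.7,"slide":[12,-5,-12],"twist":0},{"jaw":8.7,"slide":[12,-5,-12],"twist":0},{"jaw":8.7,"slide":[12,-5,-12],"twist":0},{"jaw":8.7,"slide":[12,-5,-12],"twist":0},{"jaw":8.7,"slide":[12,-5,-12],"twist":0}]' >/dev/null; python3 -c "from h import *
tilt()"; python3 -m inch '[{"jaw":8.7,"slide":[12,-5,-12],"twist":0},{"jaw":8.7,"slide":[12,-5,-12],"twist":0},{"jaw":8.7,"slide":[12,-5,-12],"twist":0},{"jaw":8.7,"slide":[12,-5,-12],"twist":0},{"jaw":8.7,"slide":[12,-5,-12],"twist":0}]' >/dev/null; python3 -c "from h import *
tilt()"
```

```text
t 3.9 pos [0.4631 0.732  0.2539] rpy [177.5   7.1  39.2] gap 0.998 F [-0.6 -1.2  0.1] toolz [-0.069 -0.112 -0.991] q [-61.  68.  56.   3. -55. 118. -18.]
t 4.32 pos [0.4581 0.7347 0.285 ] rpy [178.    5.1  39.1] gap 1.001 F [ 0.7 -0.1  1. ] toolz [-0.047 -0.082 -0.996] q [-61.  66.  60.   3. -59. 118. -19.]
```

```bash
python3 -m inch '[{"jaw":8.7,"slide":[8,-4,-20],"twist":0},{"jaw":8.7,"slide":[8,-4,-20],"twist":0},{"jaw":8.7,"slide":[8,-4,-20],"twist":0},{"jaw":8.7,"slide":[8,-4,-20],"twist":0},{"jaw":8.7,"slide":[8,-4,-20],"twist":0}]' >/dev/null; python3 -c "from h import *
tilt()"; python3 -m inch '[{"jaw":8.7,"slide":[8,-4,-20],"twist":0},{"jaw":8.7,"slide":[8,-4,-20],"twist":0},{"jaw":8.7,"slide":[8,-4,-20],"twist":0},{"jaw":8.7,"slide":[8,-4,-20],"twist":0},{"jaw":8.7,"slide":[8,-4,-20],"twist":0}]' >/dev/null; python3 -c "from h import *
tilt()"
```

```text
t 4.73 pos [0.4474 0.7337 0.3411] rpy [179.3   1.9  39.3] gap 0.998 F [-0.2  0.5  0.6] toolz [-0.019 -0.031 -0.999] q [-61.  61.  23.   3. -23. 118. -20.]
t 5.15 pos [0.4372 0.7311 0.3955] rpy [-179.4   -1.5   39.3] gap 1.003 F [-0.8  0.1  0.2] toolz [ 0.014  0.024 -1.   ] q [-62.  58.  24.   3. -23. 118. -21.]
```

```bash
python3 -c "from h import *
go(.577,-.19,.27,-4)"
```

```text
t 5.15 pos [0.4372 0.7311 0.3955] rpy [-179.4   -1.5   39.3] gap 1.003 F [-0.8  0.1  0.2] toolz [ 0.014  0.024 -1.   ] q [-62.  58.  24.   3. -23. 118. -21.]
slide [-47.8  80.2  10.5] len 94.0 twist 0.76
```

```bash
python3 -m inch '[{"jaw":8.7,"slide":[-48,80,10.5],"twist":0},{"jaw":8.7,"slide":[-48,80,10.5],"twist":0},{"jaw":8.7,"slide":[-48,80,10.5],"twist":0},{"jaw":8.7,"slide":[-48,80,10.5],"twist":0},{"jaw":8.7,"slide":[-48,80,10.5],"twist":0}]' >/dev/null;python3 -m inch '[{"jaw":8.7,"slide":[-36,60,8],"twist":0},{"jaw":8.7,"slide":[-36,60,8],"twist":0},{"jaw":8.7,"slide":[-36,60,8],"twist":0},{"jaw":8.7,"slide":[-36,60,8],"twist":0},{"jaw":8.7,"slide":[-36,60,8],"twist":0}]' >/dev/null;python3 -m inch '[{"jaw":8.7,"slide":[-24,40,5],"twist":0.6},{"jaw":8.7,"slide":[-24,40,5],"twist":0.6},{"jaw":8.7,"slide":[-24,40,5],"twist":0.6},{"jaw":8.7,"slide":[-24,40,5],"twist":0.6},{"jaw":8.7,"slide":[-24,40,5],"twist":0.6}]' >/dev/null; python3 -c "from h import *
go(.577,-.19,.27,-4)"
```

```text
t 6.4 pos [0.5224 0.175  0.3227] rpy [-178.9   -0.6    4.6] gap 1.004 F [0.1 1.2 1. ] toolz [ 0.01  0.02 -1.  ] q [-60.   4.  42.  91.  -3.  85. -13.]
slide [ 2.5 36.9  4.6] len 37.3 twist 0.15
```

```bash
python3 -m inch '[{"jaw":8.7,"slide":[2.5,37,4.6],"twist":0.15},{"jaw":8.7,"slide":[2.5,37,4.6],"twist":0.15},{"jaw":8.7,"slide":[2.5,37,4.6],"twist":0.15},{"jaw":8.7,"slide":[2.5,37,4.6],"twist":0.15},{"jaw":8.7,"slide":[2.5,37,4.6],"twist":0.15}]' >/dev/null;python3 -m inch '[{"jaw":8.7,"slide":[1,16,2],"twist":0},{"jaw":8.7,"slide":[1,16,2],"twist":0},{"jaw":8.7,"slide":[1,16,2],"twist":0},{"jaw":8.7,"slide":[1,16,2],"twist":0},{"jaw":8.7,"slide":[1,16,2],"twist":0}]' >/dev/null; python3 - <<'E'
from h import *
st,R=tilt(); im,d=imaging.get_image("wrist"); cv2.imwrite("pics/w1.png",im); np.save("pics/w1.npy",d)
C=cam("wrist",st)
hsv=cv2.cvtColor(im,cv2.COLOR_BGR2HSV)
m=cv2.inRange(hsv,(5,150,60),(22,255,255))
P=cloud(C,d,m>0); P=P[P[:,2]>.07]
print("handle top",np.median(P,0),cv2.minAreaRect(P[:,:2].astype(np.float32)))
m=cv2.inRange(hsv,(100,40,60),(130,255,255)); P=cloud(C,d,m>0); print("blue",len(P)and(np.median(P,0),cv2.minAreaRect(P[:,:2].astype(np.float32))))
E
```

```text
t 7.23 pos [ 0.5475 -0.1993  0.2682] rpy [-179.2   -0.2   -4.8] gap 1.001 F [-1.5 -0.8  0.4] toolz [ 0.005  0.014 -1.   ] q [-31.  14.  58.  92. -13.  81.  23.]
handle top [ 0.57785425 -0.18106528  0.35482198] ((0.5331416130065918, -0.26073798537254333), (0.2233876734972, 0.23898661136627197), 57.54238510131836)Traceback (most recent call last):
  File "<stdin>", line 8, in <module>
  File "h.py", line 21, in cloud
    v,u=np.nonzero(m&(d>0)); o,r=rays(C,np.c_[u,v]);
                                 ~~~~^^^^^^^^^^^^^^
  File "h.py", line 12, in rays
    p=cv2.undistortPoints(np.float64(uv).reshape(-1,1,2),K,np.array([k1,0,0,0])).reshape(-1,2)
      ~~~~~~~~~~~~~~~~~~~^^^^^^^^^^^^^^^^^^^^^^^^^^^^^^^^^^^^^^^^^^^^^^^^^^^^^^^
cv2.error: OpenCV(4.12.0) /io/opencv/modules/calib3d/src/undistort.dispatch.cpp:347: error: (-215:Assertion failed) CV_IS_MAT(_src) && CV_IS_MAT(_dst) && (_src->rows == 1 || _src->cols == 1) && (_dst->rows == 1 || _dst->cols == 1) && _src->cols + _src->rows - 1 == _dst->rows + _dst->cols - 1 && (CV_MAT_TYPE(_src->type) == CV_32FC2 || CV_MAT_TYPE(_src->type) == CV_64FC2) && (CV_MAT_TYPE(_dst->type) == CV_32FC2 || CV_MAT_TYPE(_dst->type) == CV_64FC2) in function 'cvUndistortPointsInternal'
```

View pics/w1.png

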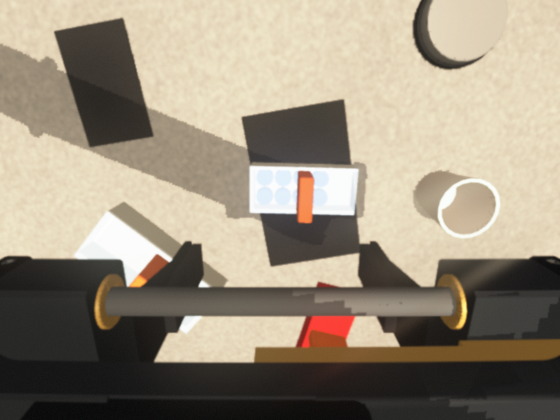

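```bash
python3 - <<'E'
from h import *
st=manip.sense(); C=cam("wrist",st); im=cv2.imread("pics/w1.png"); d=np.load("pics/w1.npy")
hsv=cv2.cvtColor(im,cv2.COLOR_BGR2HSV)
m=cv2.inRange(hsv,(0,150,60),(22,255,255)); m[:,:280]=0;m[:,330:]=0;m[240:]=0;m[:150]=0
P=cloud(C,d,m>0); print(P[:,2].min(),P[:,2].max()); P=P[P[:,2]>.075]; print("htop",len(P),P.mean(0),cv2.minAreaRect(P[:,:2].astype(np.float32)))
V=np.zeros_like(m);V[150:230,235:375]=1
P=cloud(C,d,V>0);P=P[(P[:,2]>.03)&(P[:,2]<.05)]; print("roof",len(P),P[:,2].mean(),cv2.minAreaRect(P[:,:2].astype(np.float32)))
m=cv2.inRange(hsv,(0,0,0),(180,255,60));V[:]=0;V[95:270,235:365]=1
P=cloud(C,d,(m>0)&(V>0));P=P[P[:,2]<.012]; print("mat",P[:,2].mean(),cv2.minAreaRect(P[:,:2].astype(np.float32)))
# two-view check of handle top centre: top & wrist
u=project(C,np.array([[.577,-.218,.082]]))
print(u)
t=cv2.imread("pics/top0.png");ht=cv2.cvtColor(t,cv2.COLOR_BGR2HSV)
mt=cv2.inRange(ht,(8,180,120),(20,255,255));mt[:,:310]=0;mt[:,350:]=0
mt2=(mt>0)&(ht[...,2]>170)
v,uu=np.nonzero(mt>0); 
w=cv2.inRange(hsv,(0,150,60),(22,255,255)); w[:,:280]=0;w[:,330:]=0;w[240:]=0;w[:150]=0
cw=cv2.moments(w,True);
print("tri",tri(cam("top"),[[uu.mean(),v.mean()]],C,[[cw["m10"]/cw["m00"],cw["m01"]/cw["m00"]]]))
go(.577,-.218,.07,-4)
E
```

```text
0.05872539654207232 0.08487155652940648
htop 625 [ 0.57404286 -0.21088591  0.08196264] ((0.5746107697486877, -0.21150338649749756), (0.05168154090642929, 0.01564665324985981), 85.33063507080078)
roof 4344 0.038274457782381574 ((0.5753270983695984, -0.21203002333641052), (0.05877460911870003, 0.13033491373062134), 83.93829345703125)
mat 0.005185515177108654 ((0.5466623306274414, -0.23805516958236694), (0.03401261195540428, 0.14820818603038788), 30.594274520874023)
[[307.93923689 205.44544565]]
tri (array([ 0.57689626, -0.217408  ,  0.06443364]), np.float64(0.005846365791370647))
t 7.28 pos [ 0.5488 -0.1949  0.2685] rpy [-179.    -0.2   -4.6] gap 1.003 F [-0.7  0.3 -0.4] toolz [ 0.006  0.017 -1.   ] q [-31.  14.  58.  92. -13.  81.  23.]
slide [ 2.9  2.4 19.8] len 20.2 twist -0.01
```

```bash
python3 -m inch '[{"jaw":8.7,"slide":[2.5,2.2,10],"twist":0.02},{"jaw":8.7,"slide":[2.5,2.2,10],"twist":0.02},{"jaw":8.7,"slide":[2.5,2.2,13],"twist":0.02},{"jaw":8.7,"slide":[2.5,2.2,14],"twist":0.02},{"jaw":8.7,"slide":[2.5,2.2,14],"twist":0.02}]' >/dev/null; python3 -c "from h import *
go(.573,-.215,.056,-5.5)"
```

```text
t 7.7 pos [ 0.5694 -0.2138  0.1219] rpy [-178.9    0.4   -5.7] gap 0.999 F [-0.8  0.3  0.1] toolz [-0.005  0.019 -1.   ] q [-24.  26.  54.  98. -23.  69.  30.]
slide [0.4 0.2 6.6] len 6.6 twist -0.0
```

```bash
python3 -m inch '[{"jaw":8.7,"slide":[0.4,0.2,3],"twist":0},{"jaw":8.7,"slide":[0.4,0.2,5.5],"twist":0},{"jaw":8.7,"slide":[0.4,0.2,6.6],"twist":0},{"jaw":8.7,"slide":[0.4,0.2,6.6],"twist":0},{"jaw":6,"slide":[0.4,0.2,6.6],"twist":0}]' 30 ; python3 -m inch '[{"jaw":1,"slide":[0,0,0],"twist":0},{"jaw":1,"slide":[0,0,0],"twist":0},{"jaw":1,"slide":[0,0,0],"twist":0},{"jaw":1,"slide":[0,0,0],"twist":0},{"jaw":1,"slide":[0,0,0],"twist":0}]' 30; python3 -m inch '[{"jaw":1,"slide":[0,0,-0.5],"twist":0},{"jaw":1,"slide":[0,0,-0.5],"twist":0},{"jaw":1,"slide":[0,0,-0.5],"twist":0},{"jaw":1,"slide":[0,0,-0.5],"twist":0},{"jaw":1,"slide":[0,0,-0.5],"twist":0}]' 40
```

```text
time_s: 8.12
position: [0.5735, -0.2146, 0.0571]
orientation: [-178.9, 0.3, -5.7]
ft_force: [0.5, -0.1, -0.8]
finger_gap: 0.969
time_s: 8.53
position: [0.5739, -0.2147, 0.0578]
orientation: [-178.9, 0.3, -5.7]
ft_force: [-0.3, 0.4, -0.2]
finger_gap: 0.629
time_s: 8.95
position: [0.5738, -0.2148, 0.0627]
orientation: [-178.9, 0.3, -5.7]
ft_force: [-0.7, -0.6, -0.8]
finger_gap: 0.251
```

```bash
python3 -m inch '[{"jaw":1,"slide":[0,0,0],"twist":0},{"jaw":1,"slide":[0,0,0],"twist":0},{"jaw":1,"slide":[0,0,0],"twist":0},{"jaw":1,"slide":[0,0,0],"twist":0},{"jaw":1,"slide":[0,0,0],"twist":0}]' 50; python3 -m inch '[{"jaw":1,"slide":[0,0,-1],"twist":0},{"jaw":1,"slide":[0,0,-2],"twist":0},{"jaw":1,"slide":[0,0,-4],"twist":0},{"jaw":1,"slide":[0,0,-6],"twist":0},{"jaw":1,"slide":[0,0,-8],"twist":0}]' 50;python3 -c "from h import *
tilt()"
```

```text
time_s: 9.37
position: [0.5739, -0.2148, 0.0627]
orientation: [-178.9, 0.3, -5.7]
ft_force: [0.5, 0.1, -1.0]
finger_gap: 0.177
time_s: 9.78
position: [0.5737, -0.2165, 0.1441]
orientation: [-178.9, 0.3, -5.7]
ft_force: [0.6, -1.1, -2.8]
finger_gap: 0.179
t 9.78 pos [ 0.5737 -0.2165  0.1441] rpy [-178.9    0.3   -5.7] gap 0.179 F [ 0.6 -1.1 -2.8] toolz [-0.004  0.019 -1.   ] q [-24.  25.  54.  96. -22.  71.  30.]
```

```bash
python3 -c "from h import *
go(.43,.045,.24,6)"
```

```text
t 9.78 pos [ 0.5737 -0.2165  0.1441] rpy [-178.9    0.3   -5.7] gap 0.179 F [ 0.6 -1.1 -2.8] toolz [-0.004  0.019 -1.   ] q [-24.  25.  54.  96. -22.  71.  30.]
slide [-17.  -24.8  -9. ] len 31.3 twist -0.2
```

```bash
python3 -m inch '[{"jaw":1,"slide":[-0.7,-1,-1],"twist":-0.03},{"jaw":1,"slide":[-2,-3,-2.5],"twist":-0.06},{"jaw":1,"slide":[-4,-5.5,-4],"twist":-0.1},{"jaw":1,"slide":[-6,-8.5,-5],"twist":-0.15},{"jaw":1,"slide":[-8,-11.5,-6],"twist":-0.2}]' 50; python3 -c "from h import *
go(.43,.045,.24,6)"
```

```text
time_s: 10.2
position: [0.5046, -0.0955, 0.2075]
orientation: [-178.9, 0.1, 5.7]
ft_force: [0.2, 0.7, -2.4]
finger_gap: 0.178
t 10.2 pos [ 0.5046 -0.0955  0.2075] rpy [-1.789e+02  1.000e-01  5.700e+00] gap 0.178 F [ 0.2  0.7 -2.4] toolz [-0.004  0.019 -1.   ] q [-45.   3.  56. 106.  -4.  73.  17.]
slide [ -6.  -14.8  -3. ] len 16.2 twist -0.0
```

```bash
python3 -m inch '[{"jaw":1,"slide":[-1,-3,-1],"twist":0},{"jaw":1,"slide":[-2.5,-6.5,-1.5],"twist":0},{"jaw":1,"slide":[-4,-10,-2],"twist":0},{"jaw":1,"slide":[-5.5,-13,-3],"twist":0},{"jaw":1,"slide":[-6,-15,-3],"twist":0}]' 50 >/dev/null;  python3 -c "from h import *
tilt()"; python3 -m inch '[{"jaw":1,"slide":[-1,0,0],"twist":0},{"jaw":1,"slide":[-3,0,0],"twist":0},{"jaw":1,"slide":[-5,0,0],"twist":0},{"jaw":1,"slide":[-7,0,0],"twist":0},{"jaw":1,"slide":[-9,0,-1],"twist":0}]' 50 >/dev/null;  python3 -c "from h import *
tilt()"
```

```text
t 10.62 pos [0.4282 0.0497 0.2426] rpy [-178.7    0.     5.9] gap 0.178 F [ 0.1  1.6 -2.7] toolz [-0.003  0.023 -1.   ] q [-54. -14.  39. 112.   8.  78. -11.]
t 11.03 pos [0.3739 0.0419 0.2503] rpy [-178.5   -0.4    5.9] gap 0.179 F [-0.3 -0.3 -3.2] toolz [ 0.004  0.026 -1.   ] q [-22. -17.  10. 117.   2.  80.  -6.]
```

Now at the inner limit; push in/up to build the tilt.

```bash
for i in 1; do python3 -m inch '[{"jaw":1,"slide":[-4,0,-5],"twist":0},{"jaw":1,"slide":[-6,0,-8],"twist":0},{"jaw":1,"slide":[-8,0,-8],"twist":0},{"jaw":1,"slide":[-10,0,-8],"twist":0},{"jaw":1,"slide":[-10,0,-8],"twist":0}]' 50 >/dev/null;  done; python3 -c "from h import *
tilt()";  python3 -m inch '[{"jaw":1,"slide":[-10,0,-8],"twist":0},{"jaw":1,"slide":[-10,0,-8],"twist":0},{"jaw":1,"slide":[-10,0,-8],"twist":0},{"jaw":1,"slide":[-10,0,-8],"twist":0},{"jaw":1,"slide":[-10,0,-8],"twist":0}]' 50 >/dev/null;  python3 -c "from h import *
tilt()"
```

```text
t 11.45 pos [0.3235 0.0374 0.2418] rpy [-172.6    6.2    6.7] gap 0.182 F [ 0.4 -0.7 -3.9] toolz [-0.121  0.115 -0.986] q [ -8. -17.   4. 119.  -6.  85.   2.]
t 11.87 pos [0.2786 0.0193 0.2507] rpy [-166.    12.     7.8] gap 0.179 F [ 0.4 -0.7 -2.1] toolz [-0.233  0.212 -0.949] q [ -1. -17.   4. 119. -10.  93.  11.]
```

```bash
python3 -m inch '[{"jaw":1,"slide":[0.5,0,0],"twist":0.1},{"jaw":1,"slide":[1.5,0,0],"twist":0.22},{"jaw":1,"slide":[3,0,0],"twist":0.34},{"jaw":1,"slide":[4.5,0,0],"twist":0.46},{"jaw":1,"slide":[6,0,0],"twist":0.56}]' 50 >/dev/null;  python3 -m inch '[{"jaw":1,"slide":[0,0,0],"twist":0.1},{"jaw":1,"slide":[0,0,0],"twist":0.2},{"jaw":1,"slide":[0,0,0],"twist":0.27},{"jaw":1,"slide":[0,0,0],"twist":0.29},{"jaw":1,"slide":[0,0,0],"twist":0.29}]' 50 >/dev/null; python3 - <<'E'
from h import *
go(.394,.208,.16)
st,R=tilt(); print(R.round(3))
for n in("top",):
    im,d=imaging.get_image(n); cv2.imwrite(f"pics/{n}1.png",im)
cv2.imwrite("pics/t1.png",cv2.resize(im[150:420,100:400],None,fx=2.2,fy=2.2))
E
```

```text
t 12.7 pos [0.3376 0.0261 0.2392] rpy [179.9  18.2 -42.8] gap 0.18 F [ 0.3 -0.5 -3.3] toolz [-0.23  0.21 -0.95] q [  4.  -9.  -1. 114. -11.  89. -38.]
slide [ -5.3 -17.2  10.1] len 20.6 twist 0.0
t 12.7 pos [0.3376 0.0261 0.2392] rpy [179.9  18.2 -42.8] gap 0.18 F [ 0.3 -0.5 -3.3] toolz [-0.23  0.21 -0.95] q [  4.  -9.  -1. 114. -11.  89. -38.]
[[ 0.697 -0.679 -0.23 ]
 [-0.646 -0.734  0.21 ]
 [-0.312  0.002 -0.95 ]]
```

View pics/t1.png

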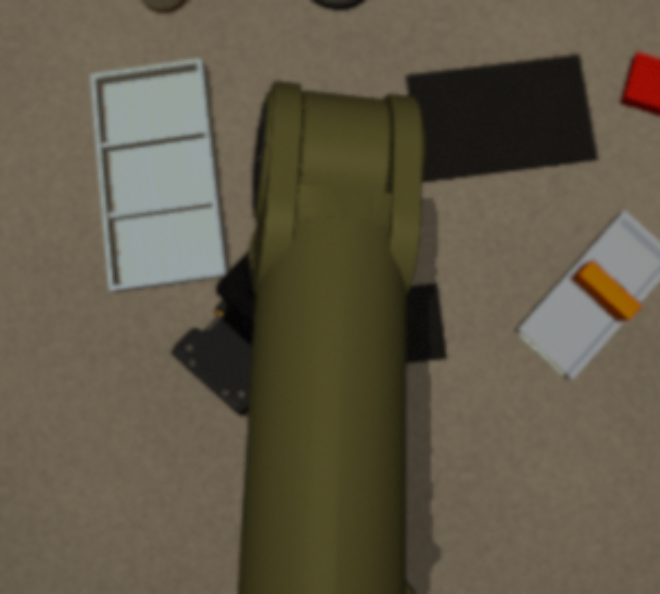

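```bash
python3 -m inch '[{"jaw":1,"slide":[-0.3,-1,0.5],"twist":0},{"jaw":1,"slide":[-1,-3,1.5],"twist":0},{"jaw":1,"slide":[-2,-6,3],"twist":0},{"jaw":1,"slide":[-3,-9,5],"twist":0},{"jaw":1,"slide":[-4,-12,7],"twist":0}]' 50 >/dev/null;  python3 -m inch '[{"jaw":1,"slide":[-0.5,-2.5,2],"twist":0},{"jaw":1,"slide":[-1,-4,3],"twist":0},{"jaw":1,"slide":[-1.3,-4.8,3.1],"twist":0},{"jaw":1,"slide":[-1.3,-5,3.1],"twist":0},{"jaw":1,"slide":[-1.3,-5,3.1],"twist":0}]' 50 >/dev/null; python3 - <<'E'
from h import *
st,R=tilt(); print("mouth",(st["position"]+R@np.array([.065,0,.054])).round(3))
im,d=imaging.get_image("wrist"); cv2.imwrite("pics/w2.png",im)
im2,d=imaging.get_image("scene"); cv2.imwrite("pics/s2.png",im2)
a=cv2.resize(im2[90:300,210:420],(420,420)); cv2.imwrite("pics/m2.png",cv2.resize(np.hstack([im,a]),None,fx=.8,fy=.8))
E
```

```text
t 13.58 pos [0.3937 0.2087 0.1598] rpy [-179.9   18.1  -42.6] gap 0.177 F [-0.3 -0.8 -2.8] toolz [-0.228  0.211 -0.951] q [ -7.   4. -12. 111. -16.  74. -56.]
mouth [0.427 0.178 0.088]
```

View pics/m2.png

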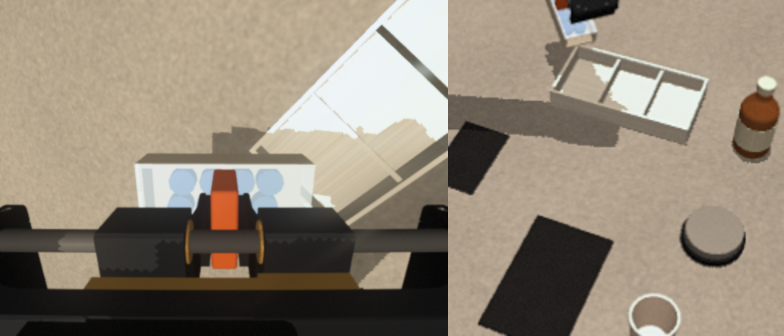

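```bash
cat >> h.py <<'E'
B2=np.array([.603,.179]); ax=np.array([np.cos(np.radians(6.2)),np.sin(np.radians(6.2))])
def bay(p):
    q=p[:2]-(B2-.08*ax); return round(float(q@ax)*1000),round(float(q@np.array([-ax[1],ax[0]]))*1000)
def look(name,save):
    st,R=tilt(); im,d=imaging.get_image(name); cv2.imwrite(f"pics/{save}.png",im); C=cam(name,st)
    hsv=cv2.cvtColor(im,cv2.COLOR_BGR2HSV); m=cv2.inRange(hsv,(98,35,50),(130,255,255)); m=cv2.erode(m,np.ones((2,2),np.uint8))
    n,l,s,c=cv2.connectedComponentsWithStats(m)
    for i in range(1,n):
        if s[i,4]<25: continue
        P=cloud(C,d,l==i)
        if len(P): P=np.median(P,0); print("  blue",c[i].round(),"area",s[i,4],"xyz",P.round(3),"tray",bay(P) if P[2]<.045 else "shaker?")
    return im
E
python3 -m inch '[{"jaw":1,"slide":[0.7,-0.7,0.3],"twist":0},{"jaw":1,"slide":[0.7,-0.7,1],"twist":0},{"jaw":1,"slide":[0.7,-0.7,1],"twist":0},{"jaw":1,"slide":[2.2,-0.7,1],"twist":0},{"jaw":1,"slide":[0.7,-0.7,1],"twist":0}]' 50 >/dev/null
python3 -c "from h import *
look('wrist','w3')"
```

```text
t 14.1 pos [0.4041 0.2058 0.1466] rpy [179.9  17.9 -43.2] gap 0.182 F [ 0.8 -0.7 -3.6] toolz [-0.225  0.21  -0.952] q [ -7.   6. -12. 111. -15.  73. -56.]
  blue [261. 222.] area 145 xyz [0.401 0.23  0.126] tray shaker?
  blue [311. 228.] area 793 xyz [0.419 0.208 0.118] tray shaker?
  blue [361. 236.] area 2695 xyz [0.436 0.185 0.109] tray shaker?
```

```bash
python3 -m inch '[{"jaw":1,"slide":[0,0,0],"twist":0},{"jaw":1,"slide":[1.2,0,0],"twist":0},{"jaw":1,"slide":[0,0,0],"twist":0},{"jaw":1,"slide":[0,0,0],"twist":0},{"jaw":1,"slide":[0,0,0],"twist":0}]' 50 >/dev/null
python3 -c "from h import *
im=look('wrist','w4'); cv2.imwrite('pics/w4c.png',cv2.resize(im[100:300,140:560],None,fx=1.5,fy=1.5))"
```

```text
t 14.57 pos [0.4008 0.21   0.1483] rpy [-180.    18.1  -42.9] gap 0.181 F [-0.1  0.1 -2.7] toolz [-0.228  0.212 -0.95 ] q [ -7.   5. -12. 111. -15.  73. -56.]
  blue [407. 184.] area 411 xyz [0.463 0.181 0.026] tray (-59, 17)
  blue [413. 222.] area 922 xyz [0.448 0.15  0.02 ] tray (-77, -12)
  blue [324. 234.] area 1128 xyz [0.419 0.205 0.117] tray shaker?
  blue [364. 237.] area 1642 xyz [0.435 0.189 0.11 ] tray shaker?
```

View pics/w4c.png

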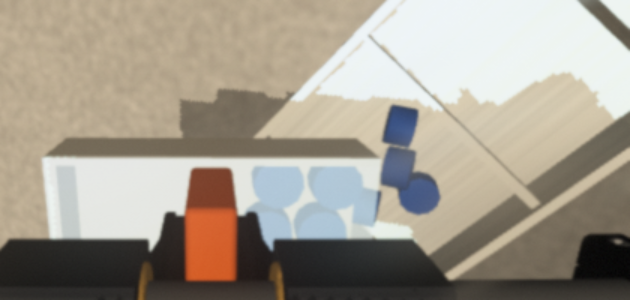

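```bash
python3 -m inch '[{"jaw":1,"slide":[1.6,-2,-0.6],"twist":0},{"jaw":1,"slide":[3.2,-3.8,-1.3],"twist":0},{"jaw":1,"slide":[4.2,-5.2,-1.8],"twist":0},{"jaw":1,"slide":[4.8,-5.9,-2.1],"twist":0},{"jaw":1,"slide":[5,-6.1,-2.1],"twist":0}]' 50 >/dev/null
python3 -c "from h import *
im=look('wrist','w5')"
```

```text
t 15.03 pos [0.4838 0.2175 0.1525] rpy [-180.    18.1  -42.9] gap 0.175 F [ 0.4  0.1 -1.7] toolz [-0.227  0.212 -0.951] q [ -7.  15. -11. 100. -13.  75. -56.]
  blue [331. 236.] area 1264 xyz [0.504 0.208 0.12 ] tray shaker?
  blue [368. 237.] area 1306 xyz [0.519 0.194 0.113] tray shaker?
```

```bash
python3 - <<'E'
from h import *
look('scene','s5')
im=cv2.imread('pics/s5.png'); w=cv2.imread('pics/w5.png')
cv2.imwrite('pics/m5.png',np.hstack([cv2.resize(im[100:200,260:390],(468,360)),cv2.resize(w[100:300,300:480],(324,360))]))
E
```

```text
t 15.08 pos [0.4828 0.2174 0.1522] rpy [180.   18.1 -42.9] gap 0.178 F [ 0.3 -0.9 -2.6] toolz [-0.228  0.212 -0.95 ] q [ -7.  15. -11. 100. -13.  75. -57.]
  blue [321. 121.] area 151 xyz [0.511 0.184 0.109] tray shaker?
  blue [298. 138.] area 35 xyz [0.445 0.177 0.017] tray (-77, 15)
  blue [290. 144.] area 78 xyz [0.439 0.144 0.018] tray (-87, -17)
  blue [306. 139.] area 30 xyz [0.47 0.18 0.02] tray (-52, 15)
  blue [  2. 251.] area 53 xyz [-0.039 -0.511  0.012] tray (-633, -617)
```

View pics/m5.png

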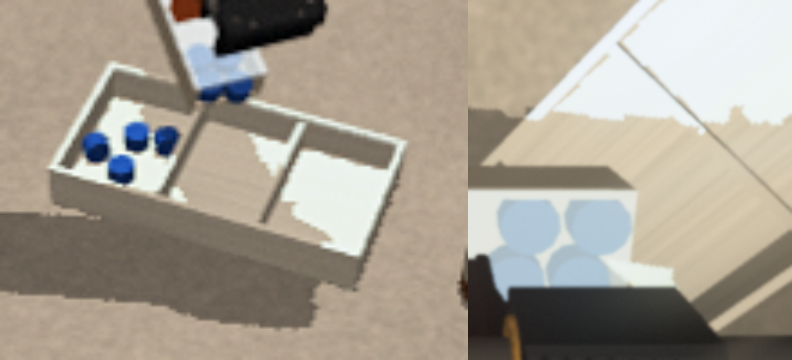

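```bash
python3 -m inch '[{"jaw":1,"slide":[0,0,0],"twist":0},{"jaw":1,"slide":[0.5,0,0],"twist":0},{"jaw":1,"slide":[0,0,0],"twist":0},{"jaw":1,"slide":[0,0,0],"twist":0},{"jaw":1,"slide":[0,0,0],"twist":0}]' 50 >/dev/null
python3 -c "from h import *
look('scene','s6');look('wrist','w6')"
```

```text
t 15.55 pos [0.4811 0.2179 0.1524] rpy [179.9  18.2 -42.9] gap 0.178 F [ 1.3 -0.3 -1.4] toolz [-0.229  0.211 -0.95 ] q [ -7.  14. -11. 100. -13.  75. -57.]
  blue [319. 120.] area 114 xyz [0.507 0.179 0.112] tray shaker?
  blue [298. 138.] area 35 xyz [0.445 0.176 0.017] tray (-77, 14)
  blue [290. 144.] area 76 xyz [0.432 0.144 0.017] tray (-94, -16)
  blue [306. 139.] area 29 xyz [0.469 0.178 0.023] tray (-53, 14)
  blue [327. 149.] area 38 xyz [0.538 0.176 0.016] tray (15, 4)
  blue [  2. 250.] area 55 xyz [-0.039 -0.511  0.015] tray (-633, -617)
t 15.6 pos [0.4813 0.2178 0.1524] rpy [179.9  18.2 -42.9] gap 0.179 F [ 1.3  0.4 -1.7] toolz [-0.229  0.211 -0.95 ] q [ -7.  14. -11. 100. -13.  75. -57.]
  blue [406. 196.] area 493 xyz [0.536 0.179 0.019] tray (13, 7)
  blue [338. 236.] area 1269 xyz [0.504 0.206 0.118] tray shaker?
  blue [368. 251.] area 529 xyz [0.511 0.187 0.113] tray shaker?
```

```bash
python3 -m inch '[{"jaw":1,"slide":[0,0,0],"twist":0},{"jaw":1,"slide":[0.3,0,0],"twist":0},{"jaw":1,"slide":[0,0,0],"twist":0},{"jaw":1,"slide":[0,0,0],"twist":0},{"jaw":1,"slide":[0,0,0],"twist":0}]' 50 >/dev/null
python3 - <<'E'
from h import *
a=look('scene','s7');w=look('wrist','w7')
cv2.imwrite('pics/m7.png',np.hstack([cv2.resize(a[100:200,260:390],(468,360)),cv2.resize(w[100:300,300:480],(324,360))]))
E
```

```text
t 16.07 pos [0.4814 0.2178 0.1524] rpy [179.9  18.2 -42.9] gap 0.18 F [ 0.2 -0.  -2.1] toolz [-0.229  0.211 -0.95 ] q [ -7.  14. -11. 100. -13.  75. -57.]
  blue [319. 121.] area 115 xyz [0.508 0.179 0.11 ] tray shaker?
  blue [298. 138.] area 35 xyz [0.445 0.177 0.017] tray (-78, 15)
  blue [290. 144.] area 75 xyz [0.43  0.145 0.019] tray (-95, -16)
  blue [306. 139.] area 29 xyz [0.469 0.179 0.021] tray (-53, 15)
  blue [327. 149.] area 40 xyz [0.54  0.173 0.016] tray (17, 1)
  blue [  2. 250.] area 54 xyz [-0.039 -0.511  0.012] tray (-633, -617)
t 16.12 pos [0.4814 0.2178 0.1523] rpy [179.9  18.1 -42.9] gap 0.177 F [ 0.4 -0.2 -2.7] toolz [-0.229  0.211 -0.95 ] q [ -7.  14. -11. 100. -13.  75. -57.]
  blue [406. 196.] area 492 xyz [0.536 0.179 0.019] tray (13, 7)
  blue [340. 236.] area 1248 xyz [0.505 0.205 0.118] tray shaker?
  blue [370. 251.] area 528 xyz [0.511 0.187 0.113] tray shaker?
```

View pics/m7.png

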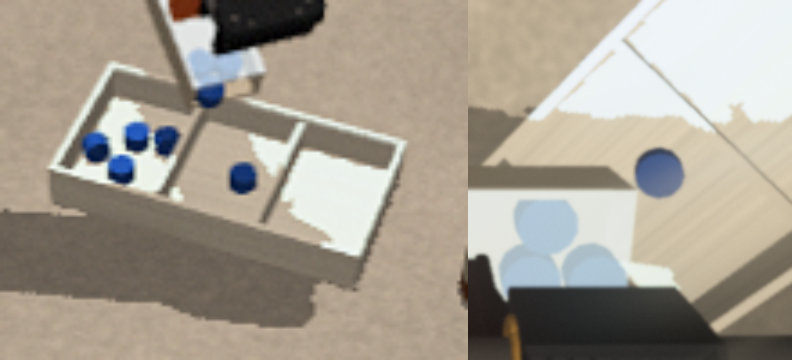

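```bash
python3 -m inch '[{"jaw":1,"slide":[0,0,0],"twist":0},{"jaw":1,"slide":[0.5,0,0],"twist":0},{"jaw":1,"slide":[0,0,0],"twist":0},{"jaw":1,"slide":[0,0,0],"twist":0},{"jaw":1,"slide":[0,0,0],"twist":0}]' 50 >/dev/null
python3 -c "from h import *
look('scene','s8');look('wrist','w8')"
```

```text
t 16.58 pos [0.4813 0.2181 0.1525] rpy [180.   18.2 -42.8] gap 0.182 F [ 0.6  1.3 -1.8] toolz [-0.229  0.211 -0.95 ] q [ -7.  14. -11. 100. -13.  75. -57.]
  blue [321. 119.] area 78 xyz [0.51  0.182 0.111] tray shaker?
  blue [298. 138.] area 37 xyz [0.445 0.175 0.017] tray (-77, 13)
  blue [290. 144.] area 77 xyz [0.432 0.144 0.018] tray (-93, -16)
  blue [306. 139.] area 29 xyz [0.469 0.179 0.021] tray (-53, 14)
  blue [318. 149.] area 31 xyz [0.519 0.157 0.023] tray (-6, -13)
  blue [328. 149.] area 37 xyz [0.54  0.174 0.017] tray (17, 2)
  blue [  2. 251.] area 52 xyz [-0.039 -0.512  0.013] tray (-633, -617)
t 16.63 pos [0.4813 0.2179 0.1524] rpy [180.   18.1 -42.8] gap 0.179 F [ 0.5  0.1 -1.7] toolz [-0.229  0.211 -0.95 ] q [ -7.  14. -11. 100. -13.  75. -57.]
  blue [407. 195.] area 495 xyz [0.536 0.179 0.019] tray (14, 7)
  blue [348. 236.] area 1233 xyz [0.508 0.202 0.117] tray shaker?
  blue [401. 239.] area 444 xyz [0.511 0.153 0.026] tray (-14, -16)
```

Two in bay 1, two left. On to bay 2.

```bash
python3 -m inch '[{"jaw":1,"slide":[1.6,-2,-0.4],"twist":0},{"jaw":1,"slide":[3.2,-3.8,-1],"twist":0},{"jaw":1,"slide":[4.2,-5.2,-1.5],"twist":0},{"jaw":1,"slide":[4.9,-6,-1.7],"twist":0},{"jaw":1,"slide":[5.1,-6.2,-1.7],"twist":0}]' 50 >/dev/null
python3 -m inch '[{"jaw":1,"slide":[0,0,0],"twist":0},{"jaw":1,"slide":[1,0,0],"twist":0},{"jaw":1,"slide":[0,0,0],"twist":0},{"jaw":1,"slide":[1,0,0],"twist":0},{"jaw":1,"slide":[0,0,0],"twist":0}]' 50 >/dev/null
python3 -c "from h import *
look('scene','s9');look('wrist','w9')"
```

```text
t 17.52 pos [0.5664 0.2232 0.1511] rpy [179.9  18.  -43.1] gap 0.18 F [ 0.2 -1.8 -2.3] toolz [-0.226  0.21  -0.951] q [ -7.  24. -10.  88. -12.  78. -57.]
  blue [298. 138.] area 37 xyz [0.445 0.176 0.017] tray (-78, 14)
  blue [290. 144.] area 77 xyz [0.431 0.145 0.017] tray (-95, -16)
  blue [306. 139.] area 32 xyz [0.47  0.179 0.022] tray (-52, 14)
  blue [349. 141.] area 41 xyz [0.602 0.169 0.082] tray shaker?
  blue [328. 149.] area 38 xyz [0.54  0.173 0.016] tray (17, 1)
  blue [357. 158.] area 40 xyz [0.628 0.184 0.017] tray (105, 2)
  blue [  2. 250.] area 54 xyz [-0.039 -0.512  0.013] tray (-633, -617)
t 17.57 pos [0.5638 0.2268 0.1526] rpy [180.   18.1 -42.9] gap 0.181 F [-1.6  2.7 -1.3] toolz [-0.228  0.212 -0.95 ] q [ -8.  24. -10.  88. -12.  78. -57.]
  blue [410. 191.] area 505 xyz [0.623 0.189 0.019] tray (101, 8)
  blue [406. 239.] area 459 xyz [0.603 0.17  0.057] tray shaker?
  blue [299. 328.] area 34 xyz [0.45  0.141 0.019] tray (-76, -22)
  blue [268. 337.] area 38 xyz [0.414 0.147 0.025] tray (-111, -12)
```

```bash
python3 - <<'E'
from h import *
a=look('scene','s10');w=look('wrist','w10')
cv2.imwrite('pics/m10.png',np.hstack([cv2.resize(a[100:200,260:390],(468,360)),cv2.resize(w[100:300,180:480],(324,216)).copy() if 0 else cv2.resize(w[100:300,300:480],(324,360))]))
go(.60,-.15,.30)
go(.64,-.585,.30)
E
```

```text
t 17.62 pos [0.5638 0.2278 0.153 ] rpy [-180.    18.2  -42.8] gap 0.177 F [-0.1  1.3 -1.6] toolz [-0.228  0.212 -0.95 ] q [ -8.  24. -10.  88. -12.  78. -57.]
  blue [298. 138.] area 37 xyz [0.445 0.176 0.017] tray (-78, 14)
  blue [290. 144.] area 79 xyz [0.441 0.144 0.017] tray (-85, -17)
  blue [306. 139.] area 32 xyz [0.47  0.179 0.023] tray (-52, 14)
  blue [328. 149.] area 38 xyz [0.541 0.174 0.017] tray (18, 1)
  blue [357. 157.] area 40 xyz [0.627 0.184 0.017] tray (104, 2)
  blue [348. 159.] area 30 xyz [0.607 0.161 0.024] tray (82, -18)
  blue [  2. 250.] area 54 xyz [-0.039 -0.511  0.013] tray (-633, -617)
t 17.67 pos [0.5642 0.2276 0.1529] rpy [-179.9   18.1  -42.8] gap 0.182 F [-0.5  0.4 -1.7] toolz [-0.228  0.212 -0.95 ] q [ -8.  24. -10.  88. -12.  78. -57.]
  blue [410. 193.] area 501 xyz [0.623 0.189 0.019] tray (101, 8)
  blue [407. 228.] area 394 xyz [0.603 0.168 0.026] tray (79, -11)
  blue [299. 329.] area 35 xyz [0.45  0.14  0.019] tray (-76, -22)
  blue [269. 337.] area 47 xyz [0.415 0.148 0.025] tray (-110, -11)
t 17.72 pos [0.5645 0.2272 0.1527] rpy [-180.    18.1  -42.8] gap 0.177 F [-0.6  0.  -2.4] toolz [-0.227  0.212 -0.951] q [ -8.  24. -10.  88. -12.  78. -57.]
slide [ 22.3  25.2 -22.8] len 40.7 twist 0.0
t 17.72 pos [0.5645 0.2272 0.1527] rpy [-180.    18.1  -42.8] gap 0.177 F [-0.6  0.  -2.4] toolz [-0.227  0.212 -0.951] q [ -8.  24. -10.  88. -12.  78. -57.]
slide [ 53.2  54.4 -32.9] len 82.9 twist 0.0
```

View pics/m10.png

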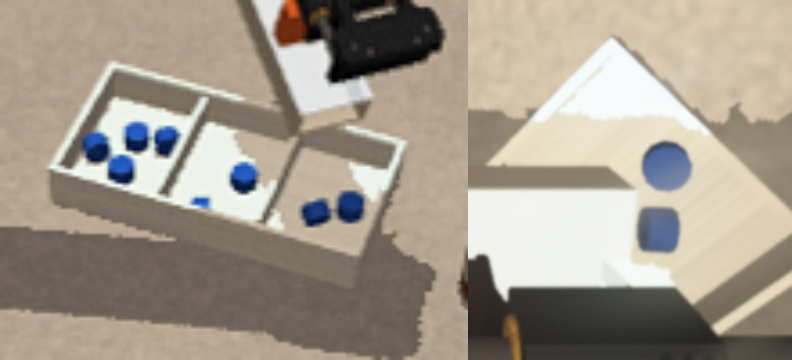

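```bash
python3 -m inch '[{"jaw":1,"slide":[-1,0,-3],"twist":0},{"jaw":1,"slide":[-2,0,-6],"twist":0},{"jaw":1,"slide":[-3,0,-9.5],"twist":0},{"jaw":1,"slide":[-4,0,-12],"twist":0},{"jaw":1,"slide":[-4.5,0,-14],"twist":0}]' 50 >/dev/null
python3 -m inch '[{"jaw":1,"slide":[3,3,0],"twist":0},{"jaw":1,"slide":[58,54,-19],"twist":0},{"jaw":1,"slide":[58,54,-19],"twist":0},{"jaw":1,"slide":[58,54,-19],"twist":0},{"jaw":1,"slide":[58,54,-19],"twist":0}]' 50 >/dev/null
python3 -c "from h import *
go(.64,-.585,.30)"
```

```text
t 18.55 pos [0.5829 0.0186 0.2963] rpy [-179.7   18.   -42.7] gap 0.176 F [ 1.  -0.1 -1.7] toolz [-0.223  0.213 -0.951] q [  6.  19.  -4.  77. -11.  97. -41.]
slide [ 42.8  40.4 -14.5] len 60.6 twist 0.0
```

```bash
python3 -m inch '[{"jaw":1,"slide":[43,40,-14.5],"twist":0},{"jaw":1,"slide":[43,40,-14.5],"twist":0},{"jaw":1,"slide":[43,40,-14.5],"twist":0},{"jaw":1,"slide":[43,40,-14.5],"twist":0},{"jaw":1,"slide":[43,40,-14.5],"twist":0}]' 50 >/dev/null
python3 -m inch '[{"jaw":1,"slide":[28,27,-9],"twist":0},{"jaw":1,"slide":[28,27,-9],"twist":0},{"jaw":1,"slide":[28,27,-9],"twist":0},{"jaw":1,"slide":[28,27,-9],"twist":0},{"jaw":1,"slide":[28,27,-9],"twist":0}]' 50 >/dev/null
python3 -c "from h import *
go(.64,-.585,.30)"
```

```text
t 19.38 pos [ 0.6212 -0.396   0.2967] rpy [-179.6   17.9  -42.6] gap 0.179 F [ 2.  -1.2 -1.1] toolz [-0.222  0.213 -0.952] q [ 30.  46.   5.  38.  -7. 114. -10.]
slide [13.4 12.6 -4.7] len 19.0 twist 0.0
```

```bash
python3 -m inch '[{"jaw":1,"slide":[14,13,-6],"twist":0},{"jaw":1,"slide":[14,13,-6],"twist":0},{"jaw":1,"slide":[14,13,-8],"twist":0},{"jaw":1,"slide":[14,13,-10],"twist":0},{"jaw":1,"slide":[14,13,-12],"twist":0}]' 50 >/dev/null
python3 -c "from h import *
tilt()"
python3 -m inch '[{"jaw":1,"slide":[8,0,-20],"twist":0},{"jaw":1,"slide":[8,0,-20],"twist":0},{"jaw":1,"slide":[8,0,-20],"twist":0},{"jaw":1,"slide":[8,0,-20],"twist":0},{"jaw":1,"slide":[8,0,-20],"twist":0}]' 50 >/dev/null
python3 -c "from h import *
tilt()"
```

```text
t 19.8 pos [ 0.5941 -0.5185  0.2841] rpy [-179.6   15.4  -42.8] gap 0.178 F [-1.2  0.3 -1.7] toolz [-0.191  0.186 -0.964] q [ 38.  55.   8.  23.  -8. 118.  -2.]
t 20.22 pos [ 0.5891 -0.5138  0.3305] rpy [-179.5   12.4  -42.6] gap 0.181 F [-0.9 -0.4 -2.5] toolz [-0.152  0.153 -0.977] q [ 38.  51.   8.  24.  -8. 118.  -2.]
```

```bash
python3 -m inch '[{"jaw":1,"slide":[8,0,-20],"twist":0},{"jaw":1,"slide":[8,0,-20],"twist":0},{"jaw":1,"slide":[8,0,-20],"twist":0},{"jaw":1,"slide":[8,0,-20],"twist":0},{"jaw":1,"slide":[8,0,-20],"twist":0}]' 50 >/dev/null
python3 -m inch '[{"jaw":1,"slide":[8,0,-20],"twist":0},{"jaw":1,"slide":[8,0,-20],"twist":0},{"jaw":1,"slide":[8,0,-20],"twist":0},{"jaw":1,"slide":[8,0,-20],"twist":0},{"jaw":1,"slide":[8,0,-20],"twist":0}]' 50 >/dev/null
python3 -c "from h import *
tilt()"
python3 -m inch '[{"jaw":1,"slide":[8,0,-20],"twist":0},{"jaw":1,"slide":[8,0,-20],"twist":0},{"jaw":1,"slide":[8,0,-20],"twist":0},{"jaw":1,"slide":[8,0,-20],"twist":0},{"jaw":1,"slide":[8,0,-20],"twist":0}]' 50 >/dev/null
python3 -c "from h import *
tilt()"
```

```text
t 21.05 pos [ 0.5732 -0.5064  0.4136] rpy [-179.3    6.6  -42.7] gap 0.18 F [-0.2  0.8 -1.6] toolz [-0.077  0.087 -0.993] q [ 38.  44.   9.  25.  -7. 118.  -2.]
t 21.47 pos [ 0.5636 -0.5006  0.4538] rpy [-179.2    3.7  -42.7] gap 0.175 F [ 0.4  0.4 -1.6] toolz [-0.039  0.054 -0.998] q [ 38.  41.   9.  25.  -7. 118.  -1.]
```

```bash
python3 -m inch '[{"jaw":1,"slide":[8,0,-20],"twist":0},{"jaw":1,"slide":[8,0,-20],"twist":0},{"jaw":1,"slide":[8,0,-20],"twist":0},{"jaw":1,"slide":[8,0,-20],"twist":0},{"jaw":1,"slide":[8,0,-20],"twist":0}]' 50 >/dev/null
python3 -c "from h import *
go(.578,-.222,.2,-6)"
```

```text
t 21.88 pos [ 0.5528 -0.4936  0.4929] rpy [-179.2    0.8  -42.8] gap 0.177 F [-0.4  0.4 -1.9] toolz [-0.    0.02 -1.  ] q [ 37.  38.   9.  25.  -7. 118.  -1.]
slide [-16.2 -21.2  29.8] len 40.0 twist -0.64
```

```bash
python3 -m inch '[{"jaw":1,"slide":[-16,-21,30],"twist":0},{"jaw":1,"slide":[-16,-21,30],"twist":0},{"jaw":1,"slide":[-16,-21,30],"twist":0},{"jaw":1,"slide":[-16,-21,30],"twist":0},{"jaw":1,"slide":[-16,-21,30],"twist":0}]' 50 >/dev/null
python3 -m inch '[{"jaw":1,"slide":[-8,-10.5,15],"twist":-0.6},{"jaw":1,"slide":[-8,-10.5,15],"twist":-0.6},{"jaw":1,"slide":[-8,-10.5,15],"twist":-0.6},{"jaw":1,"slide":[-8,-10.5,15],"twist":-0.6},{"jaw":1,"slide":[-8,-10.5,15],"twist":-0.6}]' 50 >/dev/null
python3 - <<'E'
from h import *
go(.578,-.222,.09,-6)
st=manip.sense();im,d=imaging.get_image("wrist");cv2.imwrite("pics/w11.png",im);C=cam("wrist",st)
m=cv2.inRange(cv2.cvtColor(im,cv2.COLOR_BGR2HSV),(0,0,0),(180,255,60))
P=cloud(C,d,m>0);P=P[(P[:,2]<.012)&(np.abs(P[:,0]-.578)<.09)&(np.abs(P[:,1]+.222)<.13)];print(len(P),P.min(0),P.max(0))
E
```

```text
t 22.72 pos [ 0.5765 -0.2217  0.1951] rpy [-178.8    0.3   -7.9] gap 0.176 F [-0.4  0.3 -2.5] toolz [-0.003  0.022 -1.   ] q [21. 16. -2. 91. -1. 74. 11.]
slide [ 0.2  0.2 10.5] len 10.5 twist -0.03
11401 [ 0.50897146 -0.23106104  0.00206911] [ 0.63997069 -0.11714125  0.00764591]
```

```bash
python3 -m inch '[{"jaw":1,"slide":[0.2,0.2,4],"twist":0},{"jaw":1,"slide":[0.2,0.2,8],"twist":0},{"jaw":1,"slide":[0.2,0.2,10.5],"twist":0},{"jaw":1,"slide":[0.2,0.2,12],"twist":0},{"jaw":1,"slide":[0.2,0.2,12.6],"twist":0}]' 50
python3 -m inch '[{"jaw":1,"slide":[0,0,0.2],"twist":0},{"jaw":1,"slide":[0,0,0.4],"twist":0},{"jaw":1,"slide":[0,0,0.5],"twist":0},{"jaw":1,"slide":[0,0,0.5],"twist":0},{"jaw":1,"slide":[0,0,0.5],"twist":0}]' 30
```

```text
time_s: 23.18
position: [0.5718, -0.211, 0.062]
orientation: [-178.3, 1.4, -7.3]
ft_force: [-17.0, 5.9, 33.6]
finger_gap: 0.181
time_s: 23.6
position: [0.5718, -0.211, 0.062]
orientation: [-178.3, 1.3, -7.3]
ft_force: [-11.1, 2.8, 23.2]
finger_gap: 0.188
```

```bash
python3 -m inch '[{"jaw":1,"slide":[0,0,-0.1],"twist":0},{"jaw":1,"slide":[0,0,-0.1],"twist":0},{"jaw":4,"slide":[0,0,-0.1],"twist":0},{"jaw":6,"slide":[0,0,-0.1],"twist":0},{"jaw":6,"slide":[0,0,-0.1],"twist":0}]' 20
python3 -m inch '[{"jaw":6,"slide":[0,0,0],"twist":0},{"jaw":6,"slide":[0,0,0],"twist":0},{"jaw":6,"slide":[0,0,0],"twist":0},{"jaw":6,"slide":[0,0,-1],"twist":0},{"jaw":6,"slide":[0,0,-3],"twist":0}]' 20
python3 -m inch '[{"jaw":6,"slide":[0,0,-4],"twist":0},{"jaw":6,"slide":[0,0,-8],"twist":0},{"jaw":6,"slide":[0,0,-12],"twist":0},{"jaw":6,"slide":[0,0,-15],"twist":0},{"jaw":6,"slide":[0,0,-16],"twist":0}]' 20
python3 - <<'E'
from h import *
st,R=tilt();im,d=imaging.get_image("wrist");cv2.imwrite("pics/w12.png",im);C=cam("wrist",st)
s=look("scene","s12"); look("top","t12")
hsv=cv2.cvtColor(im,cv2.COLOR_BGR2HSV)
V=np.zeros(d.shape,bool);V[:240]=1
P=cloud(C,d,V);P=P[(np.abs(P[:,0]-.575)<.1)&(np.abs(P[:,1]+.215)<.06)&(P[:,2]>.03)&(P[:,2]<.05)];r=cv2.minAreaRect(P[:,:2].astype(np.float32))
A=np.linalg.lstsq(np.c_[P[:,:2],np.ones(len(P))],P[:,2],rcond=None)[0];print("roof",r,P[:,2].mean(),"slopes",A[:2])
t=cv2.imread("pics/t12.png")
cv2.imwrite("pics/m12.png",np.hstack([cv2.resize(s,(420,315)),cv2.resize(im,(380,315))]))
E
```

```text
time_s: 24.02
position: [0.5717, -0.211, 0.0626]
orientation: [-178.3, 1.3, -7.3]
ft_force: [0.6, 0.0, -0.7]
finger_gap: 0.33
time_s: 24.43
position: [0.5703, -0.2112, 0.0907]
orientation: [-178.2, 1.7, -7.3]
ft_force: [-0.2, -0.3, -0.1]
finger_gap: 0.663
time_s: 24.85
position: [0.5766, -0.2177, 0.2578]
orientation: [-178.4, 1.1, -7.4]
ft_force: [-0.3, 0.1, 1.1]
finger_gap: 0.688
t 24.85 pos [ 0.5766 -0.2177  0.2578] rpy [-178.4    1.1   -7.4] gap 0.688 F [-0.3  0.1  1.1] toolz [-0.015  0.031 -0.999] q [20. 15. -2. 85. -1. 82. 12.]
t 24.9 pos [ 0.5766 -0.2177  0.2573] rpy [-178.4    1.1   -7.4] gap 0.691 F [1.2 0.7 1.6] toolz [-0.015  0.031 -0.999] q [20. 15. -2. 85. -1. 82. 12.]
  blue [298. 138.] area 37 xyz [0.444 0.176 0.017] tray (-78, 15)
  blue [291. 144.] area 62 xyz [0.446 0.142 0.018] tray (-80, -20)
  blue [306. 139.] area 32 xyz [0.47  0.178 0.022] tray (-53, 13)
  blue [328. 149.] area 38 xyz [0.54  0.174 0.017] tray (17, 2)
  blue [347. 158.] area 39 xyz [0.603 0.165 0.022] tray (79, -14)
  blue [357. 157.] area 41 xyz [0.627 0.185 0.017] tray (105, 3)
  blue [  2. 250
[... 274 characters left out ...]
, -721)
  blue [167. 192.] area 52 xyz [0.621 0.187 0.019] tray (99, 6)
  blue [174. 200.] area 36 xyz [0.598 0.166 0.025] tray (73, -12)
  blue [171. 225.] area 55 xyz [0.535 0.176 0.018] tray (12, 5)
  blue [190. 229.] area 44 xyz [0.521 0.126 0.026] tray (-7, -44)
  blue [168. 253.] area 38 xyz [0.464 0.181 0.026] tray (-58, 17)
  blue [185. 260.] area 57 xyz [0.445 0.14  0.019] tray (-81, -22)
  blue [170. 263.] area 60 xyz [0.439 0.179 0.019] tray (-83, 18)
  blue [181. 271.] area 41 xyz [0.417 0.149 0.025] tray (-108, -10)
roof ((0.571003794670105, -0.21345064043998718), (0.05795116350054741, 0.13029195368289948), 82.65343475341797) 0.038082540585842574 slopes [-0.00070142 -0.0005612 ]
```

View pics/m12.png

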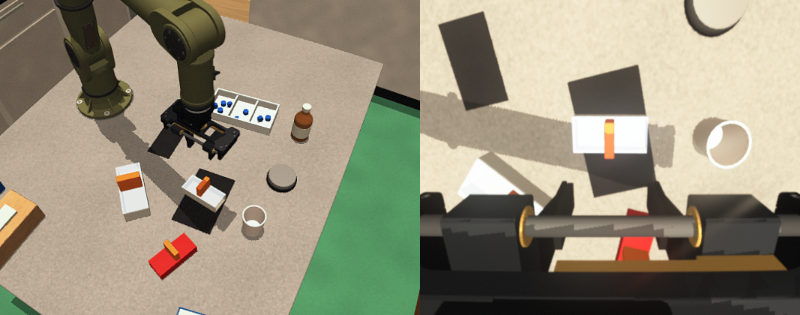

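```bash
python3 -c "
from bench import ticket; print(ticket.hand_in())"
```

```text
the job is handed in; nothing more can be done
None
```

I handed the job in at about 25 s of robot time, with all eight pucks in the tray and the empty shaker standing upright on the larger mat. The hand-in gives no verdict.

**How it was done:** The moves have no tilt command. I tipped the held shaker about 18° nose-down by pushing against the arm's inner reach limit. I shook the pucks out bay by bay with short strokes, levelled the shaker at the outer reach limit, then set it down, let go and backed off.

**Last checks:**
- **Pucks:** the top camera showed eight, 4 in bay 0, 2 in bay 1 and 2 in bay 2, all below the rim. Several lie on their sides. The scene camera's colour mask counted only six, because two in bay 0 merged and the near wall hid most of one in bay 1.
- **Shaker:** the roof measured level (slope under 0.1°) at 38 mm. The shaker is about 10 mm from the mat's centre, and the wrist picture shows it empty.
- **Bystanders:** the bottle, wafer box and beaker look unmoved. I judged that from the pictures and did not measure it.

**What disagreed or went less well:**
- **Mouth direction:** at the start it pointed away from the robot (world +x), not to its left as the text says. I went by the images.
- **Handle height:** a rough two-view check on the whole handle gave 64 mm with the rays 6 mm apart. I used the depth readings instead (handle top at 82 mm).
- **Set-down:** it was firm, about 34 N at the wrist, and ended about 11 mm from where I aimed.

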